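Assemble the evening key-station stack

TASK

Pack up the key station as one balanced stack, in this order: first lay the plywood tray centred along the walnut riser, then stand the white pot in the tray's middle pocket, then stand one padlock upright in each of the two end pockets so that the load is even (either padlock at either end), and last stand the frosted bell upright inside the pot. Leave the silver key and the purple fob lying where they are.

Things in the scene. Friction and masses are not known exactly. Their poses are not given: they have to be found in the camera images.
- riser_top (a point): centre of the top face of the walnut riser, a fixed solid block 56 mm (x) by 110 mm (y) and 24 mm high; its y axis runs along its length, z up
- tray_center (a point): centre of the light plywood tray (90 g, loose): outside 70 mm (its x) by 206 mm (its y, the length) by 20 mm high; this point lies half-way up, 10 mm above its underside. Floor and outer walls 3 mm thick. Two low cross dividers (13 mm high, measured from the underside) at y = -33 and +33 mm make three pockets: the middle one at y = 0 (64 by 63 mm inside), the end ones centred at y = -67 and +67 mm (64 by 65 mm inside). The tray can be gripped across its 70 mm width
- pot_center (a point): centre of the small white ceramic pot (90 g), an open straight round pot 50 mm across and 44 mm high, wall 3.5 mm, floor 5 mm thick; this point is 22 mm above its underside
- combo_center (a point): centre of the stainless combination padlock (about 130 g) standing on its flat base, shackle up, four black dials on the -x face: body 22 mm (x, thickness) by 40 mm (y, width) by 50 mm high, thin shackle up to 76 mm; this point lies on the vertical middle line, 38 mm above the base
- keyed_center (a point): centre of the stainless keyed padlock (about 130 g) with a round brass keyhole on its -x face and a thicker dark shackle; it stands on its flat base: body 22 mm (x) by 40 mm (y) by 50 mm high, shackle up to 76 mm; this point is 38 mm above the base
- bell_center (a point): centre of the small frosted glass bell (70 g), standing mouth down: mouth 30 mm across, glass part 42 mm high and narrowing upwards, then an upright metal handle 12 mm thick and up to 75 mm above the mouth; this point lies on its axis, 36 mm above the mouth
- key: silver flat key lying on the ledge, 52 mm long (its y), 24 mm wide, 4 mm thick; origin at its underside, near the middle; bystander
- fob: purple silicone fob, a 32 mm disc 8 mm thick with a short tab towards its +y; origin under the disc's centre; bystander

How it is judged:
By the outcome, as a careful person would: the job done as asked, in the order asked, and still so for the second after the job is handed in, with the robot touching nothing.
It also fails if it takes over 128 s, if anything falls off the work surface, if the arm or the gripper's body presses on something with over 40 N, if the wrist force passes 120 N, or if a joint passes its speed limit or range.

ROBOT

A 7-joint arm with a two-finger parallel gripper is mounted at the origin on the work surface. World frame = base frame: x ahead of the robot, y to its left, z up, the work surface at z = 0. Lengths are in m, angles in rad, forces in N, time in s.
With the tool pointing down it reaches from about 0.4 to 0.875 m from the base axis. Payload 19.3 kg.
Tool frame: the origin (TCP) lies at the very end of the fingers, on their centre line; the grasp point (between the pads) lies 19 mm behind it; z points along the fingers, y is the line along which they close (so a half turn about z gives the same grasp; the last joint's range is limited). The gripper opens to 85 mm and grips with 20 to 120 N. Pads are 22 mm wide; open, the fingers measure 114 mm over their backs; the gripper's body (76 mm by 85 mm) begins 54 mm behind the grasp point. The pads swing forward as they close: fully open they stand 13 mm farther back than shut.
Start: joints at [1.254, 0.521, -0.036, 1.599, 0.021, 1.021, -0.113], TCP at [0.153, -0.606, 0.231] pointing down, gripper open.
Joint ranges: [-2.91, 2.91], [-0.3, 2.13], [-1.5, 1.42], [0.17, 2.43], [-1.26, 4.41], [0.16, 1.93], [-2.52, 2.52]. Speed limits (rad/s): [1.89, 1.89, 2.39, 2.39, 3.01, 3.01, 3.01].

INTERFACE

Orientations are given as [roll, pitch, yaw] about the fixed x, y, z axes, in that order (R = Rz(yaw) Ry(pitch) Rx(roll)).
In Python, from workcell import bot gives the robot as it stands.
- The arm moves only by the tool jog_arm, never from a script. Its argument "motion" is a list of rows, each a list of 5 numbers: the shift along the tool's x, y, z scaled (see below), then the turn about the tool's z scaled (see below), then the opening, from 0 (shut) to 1 (fully open). A call has 1 to 12 rows; each row shifts and turns the commanded pose from where the row before left it, along the tool's axes as they then stand; what a row does not reach is not made up. The controller multiplies each number of a shift by 30 mm and each number of a turn by 0.08 rad. A row lasts 1/10 s, in which the tool goes at most 50 mm and 8.59 degrees, less where a joint would pass 70% of its speed; a pose out of reach is approached as far as the arm can. A call with a number of a shift or a turn outside -1 to 1 is refused whole. A call with a gripper value outside its range is refused whole. The fingers move at their own pace and stop on an object; "newtons" is the grip in N (left out, the last holds). Time passes only in rows, so rows that do not move let the fingers close. It gives the time, the measured TCP pose, the force, the opening and the grip force at its end, in the units of the state.
- bot.observe(): the state, without advancing time (a new reading comes with each control period).
- bot.grab_frame(name): name is "scene" or "side" or "wrist"; returns a dict with "pixels" (420x560x3 uint8, red, green, blue), "fovy" (degrees; the focal length in pixels is half the picture's height over the tangent of half this angle, whatever the lens; pixels are square), "cx", "cy" (the principal point, pixels), "rvec" (rotation vector, rad) and "tvec" (3), from world to camera coordinates, as OpenCV has them; the wrist camera has in their place "mount" (4x4, takes a point from camera to tool coordinates, whose origin is the TCP and whose axes are the flange's). Camera axes: x right, y down, z forward; pixel columns grow to the right and rows downward; lengths in m; the calibration is good to about 2 mm. A picture is of the moment at which its call begins: read the wrist's pose just before it. There is no depth.
- bot.job_done(): hands the job in; it is judged then, once.
The state is a dict: "clock": time; "qpos": joint angles; "qd": joint speeds; "joint_efforts": joint torques, N m; "position": TCP position; "tool_rot": TCP orientation; "force": force on the tool from outside, world axes, zero at the start; "moment": the same for the moment, N m; "grip_width": finger opening in m; "finger_force": force on a finger pad.
Only numpy, scipy, OpenCV 4.12 (cv2) and the standard library are available. Lean on these libraries where they do the work, as an engineer would, in place of code of your own. Each camera call takes 0.05 s, during which the arm holds its last target. There are 200 camera calls.

## Working session

There is one attempt and no reset: what is moved stays moved. The work goes in short steps, Python scripts to look and compute and a tool call to move; the robot and the scene stay as the last step left them, time stands still between calls to the robot, and variables do not carry over. Pictures are saved under pics/ and viewed, at most 14 in all, crops included, and the job is handed in when it is done.

Besides the shell and the picture viewer there is one more tool, called as a command line: name --pt "numbers of a row" for each row, then --argument value for the rest. jog_arm: Moves the arm, as the interface text tells. Shifts and turns lie within -1 to 1; 1 stands for 30 mm of shift or 0.08 rad of turn. Its arguments: {"type":"object","properties":{"motion":{"type":"array","items":{"type":"array","items":{"type":"number"}}},"newtons":{"type":"number"}},"required":["motion"]}

```bash
mkdir -p pics; cat > h.py <<'E'
import numpy as np, cv2
from workcell import bot
from scipy.spatial.transform import Rotation as R
def snap(name,fn):
    s=bot.observe(); f=bot.grab_frame(name)
    cv2.imwrite(fn,f["pixels"][:,:,::-1])
    return s,f
def cam(s,f):
    p=f["pixels"]; fl=p.shape[0]/2/np.tan(np.radians(f["fovy"])/2)
    K=np.array([[fl,0,f["cx"]],[0,fl,f["cy"]],[0,0,1]])
    if "mount" in f and f["mount"] is not None:
        T=np.eye(4);T[:3,:3]=R.from_euler('xyz',s["tool_rot"]).as_matrix();T[:3,3]=s["position"]
        C=T@np.array(f["mount"]); return K,C[:3,:3],C[:3,3]
    M=cv2.Rodrigues(np.array(f["rvec"],float))[0]
    return K,M.T,-M.T@np.array(f["tvec"],float).ravel()
def ray(c,u,v,z):
    K,Rm,o=c; d=Rm@np.linalg.solve(K,[u,v,1]); return o+d*(z-o[2])/d[2]
def proj(c,P):
    K,Rm,o=c; q=K@(Rm.T@(np.array(P)-o)); return q[:2]/q[2]
E
cat > a.py <<'E'
from h import *
import pickle
D={}
for n in("scene","side","wrist"):
    s,f=snap(n,f"pics/{n}0.png"); D[n]=cam(s,f); print(n,D[n][2].round(3),D[n][1][:,2].round(2),f["fovy"])
pickle.dump(D,open("cams.pkl","wb"))
print(bot.observe())
E
python3 a.py
```

```text
scene [0.988 0.079 0.62 ] [-0.6 -0.1 -0.8] 55.92894918524984
side [0.43  0.607 0.696] [ 0.16 -0.68 -0.72] 43.31818591542287
wrist [ 0.235 -0.586  0.374] [-0.32 -0.08 -0.95] 62.67266319722994
{'clock': 0.15, 'qpos': array([ 1.25381163,  0.52185076, -0.03632063,  1.59984613,  0.02119027,
        1.02110167, -0.11280391]), 'qd': array([-0.00029475, -0.00092437, -0.00025517, -0.00332708,  0.00185681,
       -0.00090745,  0.00089227]), 'joint_efforts': array([ 1.86887977e-03, -9.27382994e+01,  1.98043160e+00, -3.70058799e+01,
        1.79815519e-02,  6.25553570e-03, -3.43765976e-05]), 'position': array([ 0.15259251, -0.60584024,  0.23088551]), 'tool_rot': array([-3.14077274e+00,  4.94391304e-05,  2.46756953e-01]), 'force': array([0.13967625, 0.28859268, 0.16755193]), 'moment': array([0.00535714, 0.01077652, 0.00198272]), 'finger_force': 0.0, 'grip_width': 0.08570715021078337}
```

View pics/scene0.png

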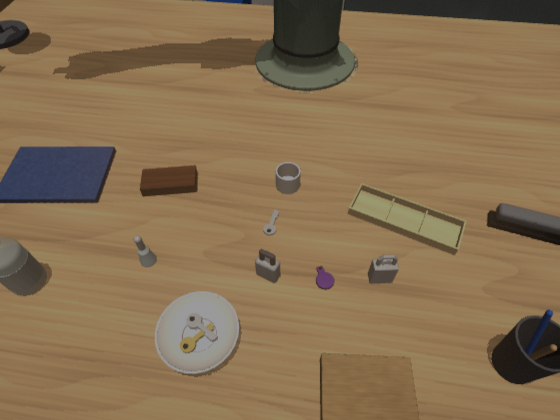

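View pics/side0.png

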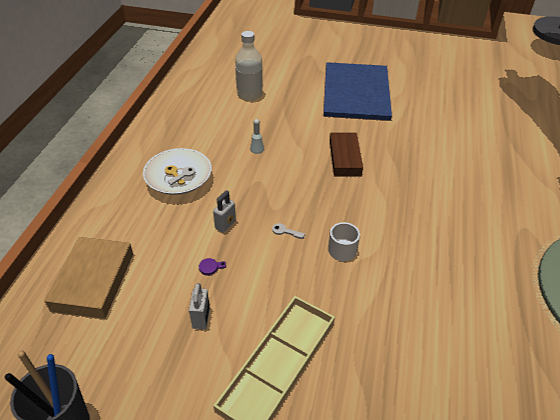

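The scene view shows the tray at (407,218), riser at (169,180), pot at (288,178), keyed padlock at (268,266), combo padlock at (383,270) and bell at (146,250). The side view agrees: tray at (275,360), riser at (346,154), pot at (344,242).

```bash
cat > b.py <<'E'
from h import *
import pickle
D=pickle.load(open("cams.pkl","rb")); S,T=D["scene"],D["side"]
def tri(a,b):
    A=[];y=[]
    for c,p in((S,a),(T,b)):
        K,Rm,o=c; d=Rm@np.linalg.solve(K,[*p,1]); d/=np.linalg.norm(d); Q=np.eye(3)-np.outer(d,d); A.append(Q); y.append(Q@o)
    return np.linalg.lstsq(np.vstack(A),np.hstack(y),rcond=None)[0]
def show(n,pts,z,c):
    print(n,[ray(c,*p,z)[:2].round(3).tolist() for p in pts])
show("riser top sc",[(145,170),(196,167),(196,183),(142,184)],.024,S)
show("riser top sd",[(331,134),(357,133),(361,168),(335,168)],.024,T)
show("pot rim",[(288,172)],.044,S); show("pot rim",[(344,234)],.044,T)
show("bell top",[(140,237)],.075,S);show("bell top",[(256,121)],.075,T)
show("keyed top",[(266,252)],.076,S);show("keyed top",[(223,194)],.076,T)
show("combo top",[(387,257)],.076,S);show("combo top",[(197,287)],.076,T)
show("key",[(271,223)],.004,S);show("fob",[(325,281)],.008,S)
for n,c,fn in(("sc",S,"pics/scene0.png"),("sd",T,"pics/side0.png")):
    im=cv2.imread(fn); h=cv2.cvtColor(im,cv2.COLOR_BGR2HSV)
    print(h[225,385] if n=="sc" else h[360,275], h[150,450])
    m=cv2.inRange(h,(24,60,120),(36,255,255)); m=cv2.morphologyEx(m,cv2.MORPH_CLOSE,np.ones((5,5)))
    cs=sorted(cv2.findContours(m,0,2)[0],key=cv2.contourArea)[-1][:,0]
    P=np.array([ray(c,*p,.02)[:2] for p in cs.astype(float)],np.float32)
    print(n,cv2.minAreaRect(P),len(cs),cs.min(0),cs.max(0))
E
python3 b.py
```

```text
riser top sc [[0.478, -0.278], [0.454, -0.176], [0.497, -0.164], [0.515, -0.27]]
riser top sd [[0.525, -0.268], [0.473, -0.285], [0.451, -0.177], [0.499, -0.165]]
pot rim [[0.459, 0.016]]
pot rim [[0.455, 0.017]]
bell top [[0.667, -0.202]]
bell top [[0.667, -0.205]]
keyed top [[0.665, 0.009]]
keyed top [[0.665, 0.008]]
combo top [[0.646, 0.2]]
combo top [[0.642, 0.199]]
key [[0.558, -0.002]]
fob [[0.667, 0.109]]
[ 17 113  90] [ 18 104 152]
sc ((0.5105218291282654, 0.24948401749134064), (0.20531217753887177, 0.0699547827243805), 71.52754211425781) 238 [349 184] [465 248]
[ 28  84 195] [ 16 118 195]
sd ((0.5102744698524475, 0.24951887130737305), (0.2079387903213501, 0.07157944142818451), 71.5707778930664) 179 [214 296] [334 419]
```

View pics/wrist0.png

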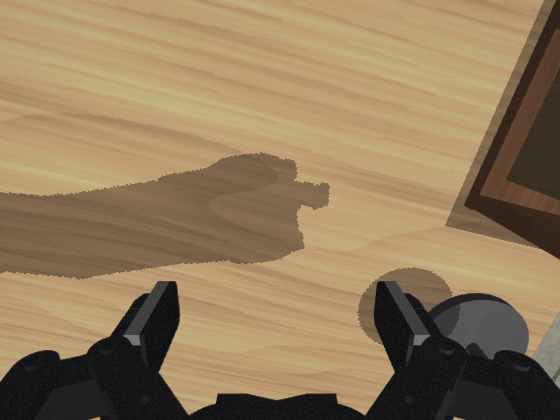

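jog_arm --pt "1 -0.69 0 0 1" --pt "1 -0.69 0 0 1" --pt "1 -0.69 0 0 1" --pt "1 -0.69 0 0 1" --pt "1 -0.69 0 0 1" --pt "1 -0.69 0 0 1" --pt "1 -0.69 0 0 1" --pt "1 -0.69 0 0 1" --pt "1 -0.69 0 0 1" --pt "1 -0.69 0 0 1" --pt "1 -0.69 0 0 1" --pt "1 -0.69 0 0 1" --newtons 30

```text
clock: 1.35
position: [0.4418, -0.276, 0.2313]
tool_rot: [-3.142, 0.0, 0.247]
force: [0.3, -0.3, -0.7]
grip_width: 0.0857
finger_force: 0.0
```

jog_arm --pt "1 -0.69 0 0 1" --pt "0.9 -0.69 0 0 1" --pt "0 0 0 -1 1" --pt "0 0 0 -1 1" --pt "0 0 0 -1 1" --pt "0 0 0 -1 1" --pt "0 0 0 -1 1" --pt "0 0 0 -1 1" --pt "0 0 0 0 1" --pt "0 0 0 0 1"

```text
clock: 2.35
position: [0.4861, -0.2233, 0.2312]
tool_rot: [-3.141, 0.0, 0.724]
force: [0.3, -0.3, 0.0]
grip_width: 0.0853
finger_force: 0.0
```

```bash
cat > c.py <<'E'
from h import *
import pickle,sys
fn=sys.argv[1]
s,f=snap("wrist",fn); c=cam(s,f); pickle.dump((s,c),open("w.pkl","wb")); print(s["position"].round(4),s["tool_rot"].round(3),s["qpos"].round(2))
for n,P in eval(sys.argv[2]).items(): print(n,proj(c,P).round(0))
E
python3 c.py pics/w1.png '{"riser":(.487,-.223,.024)}'
```

```text
[ 0.4861 -0.2233  0.2312] [-3.141  0.     0.724] [ 0.54  0.39 -0.29  1.83  0.14  0.94 -0.66]
riser [277. 179.]
```

View pics/w1.png

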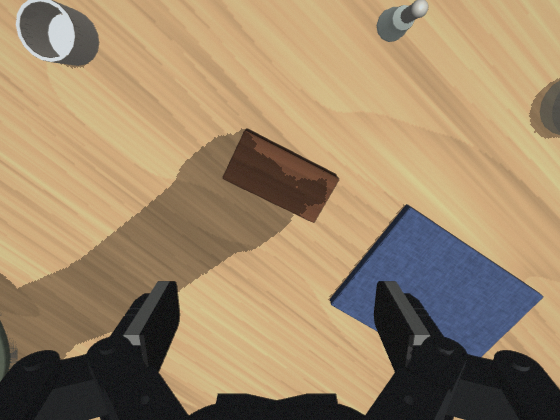

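Wrist view: the riser is centred near (280,176), corners about (246,129), (338,179), (316,222), (222,178), as predicted at (277,179).

```bash
cat > d.py <<'E'
from h import *
import pickle
s,c=pickle.load(open("w.pkl","rb"))
im=cv2.imread("pics/w1.png"); h=cv2.cvtColor(im,cv2.COLOR_BGR2HSV)
b,g,r=[im[:,:,i].astype(int) for i in range(3)]
m=((h[:,:,0]<13)|(h[:,:,0]>170))&(h[:,:,2]<130)&(h[:,:,1]>90); m=m.astype(np.uint8)*255
m[:115]=0;m[235:]=0;m[:,:205]=0;m[:,350:]=0
m=cv2.morphologyEx(m,cv2.MORPH_CLOSE,np.ones((5,5)));m=cv2.morphologyEx(m,cv2.MORPH_OPEN,np.ones((5,5)))
cs=max(cv2.findContours(m,0,2)[0],key=cv2.contourArea)
print(cv2.boxPoints(cv2.minAreaRect(cs)).round(0).tolist(),cv2.contourArea(cs))
P=np.array([ray(c,*p,.024)[:2] for p in cs[:,0].astype(float)],np.float32); print(cv2.minAreaRect(P))
Q=[ray(c,*p,.024)[:2] for p in [(246,131),(338,180),(316,222),(222,178)]]; print(np.round(Q,4).tolist(),np.mean(Q,0))
E
python3 d.py
```

```text
[[220.0, 177.0], [245.0, 128.0], [340.0, 175.0], [315.0, 225.0]] 5437.0
((0.49103036522865295, -0.22529909014701843), (0.057425595819950104, 0.10882432013750076), 14.54240894317627)
[[0.5031, -0.1683], [0.5282, -0.2719], [0.4793, -0.2869], [0.45, -0.1802]] [ 0.49016845 -0.22681091]
```

jog_arm --pt "0.98 -1 0 0 1" --pt "0.98 -1 0 0 1" --pt "0.98 -1 0 0 1" --pt "0.98 -1 0 0 1" --pt "0.98 -1 0 0 1" --pt "0.98 -1 0 0 1" --pt "0.98 -1 0 0 1" --pt "0.98 -1 0 0 1" --pt "0.98 -1 0 0 1" --pt "0.98 -1 0 0 1" --pt "0.98 -1 0 0 1" --pt "0.27 -0.27 0 0 1"

```text
clock: 3.6
position: [0.5084, 0.2546, 0.2313]
tool_rot: [-3.14, -0.001, 0.73]
force: [-1.0, -0.8, -0.8]
grip_width: 0.0855
finger_force: 0.0
```

jog_arm --pt "0 0 0.5 -1 1" --pt "0 0 0.5 -1 1" --pt "0 0 0.5 -1 1" --pt "0 0 0.5 -1 1" --pt "0 0 0.5 -1 1" --pt "0 0 0.5 -1 1" --pt "0 0 0 -0.55 1" --pt "0 0 0 0 1" --pt "0 0 0 0 1"

```text
clock: 4.5
position: [0.5095, 0.2495, 0.1415]
tool_rot: [3.141, -0.0, 1.248]
force: [-0.6, 0.5, -0.7]
grip_width: 0.0854
finger_force: 0.0
```

```bash
cat > tray.py <<'E'
from h import *
import pickle,sys
s,c=pickle.load(open("w.pkl","rb")); fn,z=sys.argv[1],float(sys.argv[2])
h=cv2.cvtColor(cv2.imread(fn),cv2.COLOR_BGR2HSV)
m=cv2.inRange(h,(24,60,60),(36,255,255)); m=cv2.morphologyEx(m,cv2.MORPH_CLOSE,np.ones((7,7)));m=cv2.morphologyEx(m,cv2.MORPH_OPEN,np.ones((3,3)))
cs=max(cv2.findContours(m,0,2)[0],key=cv2.contourArea)
print(cv2.boundingRect(cs))
P=np.array([ray(c,*p,z)[:2] for p in cs[:,0].astype(float)],np.float32); print(cv2.minAreaRect(P))
E
cat > go.py <<'E'
from h import *
import sys
# target x y z yaw -> moves: turn first, then shifts in the new tool axes
x,y,z,yaw=map(float,sys.argv[1:5]); s=bot.observe(); p=s["position"]; y0=s["tool_rot"][2]
d=np.array([x,y,z])-p
for n,a in(("at current yaw",y0),("at target yaw",yaw)):
    M=R.from_euler('xyz',[np.pi,0,a]).as_matrix(); print(n,(M.T@d/.03).round(2))
print("turn",round(-((yaw-y0+np.pi)%(2*np.pi)-np.pi)/.08,2),"at",p.round(4),round(y0,3))
E
python3 c.py pics/w2.png '{"tray":(.5104,.2495,.02)}'; python3 tray.py pics/w2.png .02; python3 go.py .5104 .2495 .1 1.248
```

```text
[0.5095 0.2495 0.1415] [ 3.141 -0.     1.248] [-0.19  0.59 -0.52  1.82  0.38  0.84 -1.22]
tray [277. 204.]
(231, 65, 99, 123)
((0.5308987498283386, 0.304313063621521), (0.08892342448234558, 0.07038469612598419), 71.47077941894531)
at current yaw [0.01 0.03 1.39]
at target yaw [0.01 0.03 1.39]
turn 0.01 at [0.5095 0.2496 0.1416] 1.249
```

View pics/w2.png

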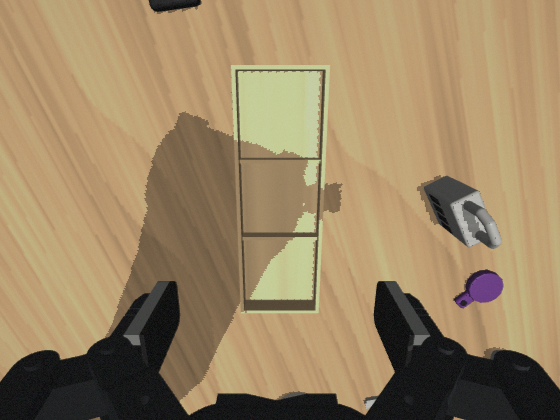

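The wrist view shows the tray centred between the fingers, edges at u≈231–330 (far end) and 242–319 (near end), so it sits where expected. The fingertips are at about v=282.

```bash
python3 - <<'E'
from h import *
import pickle
s,c=pickle.load(open("w.pkl","rb"))
M=R.from_euler('xyz',s["tool_rot"]).as_matrix()
for z in(0,-.013,-.019):
    print(z,[proj(c,s["position"]+M@np.array([x,y,z])).round(0).tolist() for x in(-.011,.011) for y in(-.0425,.0425)])
E
```

```text
0 [[187.0, 303.0], [364.0, 303.0], [183.0, 261.0], [368.0, 261.0]]
-0.013 [[180.0, 319.0], [371.0, 319.0], [176.0, 276.0], [376.0, 276.0]]
-0.019 [[177.0, 328.0], [375.0, 328.0], [172.0, 283.0], [380.0, 283.0]]
```

jog_arm --pt "0 0 0.9 0 1" --pt "0 0 0.9 0 1" --pt "0 0 0.9 0 1" --pt "0 0 0.9 0 1" --pt "0 0 0.5 0 1" --pt "0 0 0.2 0 1" --pt "0 0 0 0 1"

```text
clock: 5.25
position: [0.5094, 0.2498, 0.0124]
tool_rot: [-3.141, 0.0, 1.25]
force: [0.3, -0.1, 0.2]
grip_width: 0.0856
finger_force: 0.0
```

jog_arm --pt "0 0 0.3 0 1" --pt "0 0 0.2 0 1" --pt "0 0 0 0 1" --pt "0 0 0 0 0.6" --pt "0 0 0 0 0.6" --pt "0 0 0 0 0.6" --pt "0 0 0 0 0.6" --pt "0 0 0 0 0.6" --newtons 30

```text
clock: 6.05
position: [0.5095, 0.2498, -0.0023]
tool_rot: [3.141, -0.0, 1.251]
force: [-0.5, -0.6, 6.0]
grip_width: 0.0692
finger_force: 35.0
```

jog_arm --pt "0 0 -0.5 0 0.6" --pt "0 0 -1 0 0.6" --pt "0 0 -1 0 0.6" --pt "0 0 -1 0 0.6" --pt "0 0 -1 0 0.6" --pt "0 0 0 0 0.6" --pt "0 0 0 0 0.6"

```text
clock: 6.75
position: [0.5096, 0.2497, 0.1334]
tool_rot: [3.14, -0.001, 1.251]
force: [-0.2, 0.3, -1.2]
grip_width: 0.0694
finger_force: 34.8
```

```bash
python3 c.py pics/w3.png '{}'; python3 go.py .4895 -.225 .137 1.822
```

```text
[0.5096 0.2497 0.1334] [ 3.140e+00 -1.000e-03  1.251e+00] [-0.19  0.6  -0.52  1.82  0.39  0.82 -1.22]
at current yaw [-15.22   4.35  -0.15]
at target yaw [-15.16  -4.57  -0.15]
turn -7.14 at [0.5092 0.2495 0.1325] 1.251
```

View pics/w3.png

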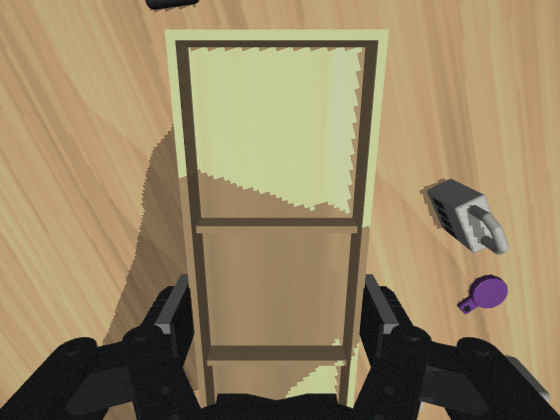

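The wrist view shows the tray held level: far rim edge at (277,30), dividers at v≈220 and v≈350.

```bash
python3 - <<'E'
from h import *
import pickle
s,c=pickle.load(open("w.pkl","rb"))
M=R.from_euler('xyz',s["tool_rot"]).as_matrix()
f=lambda u,v,z:(M.T@(ray(c,u,v,z)-s["position"])).round(4)
print("far edge",f(277,30,.1557),f(167,30,.1557),f(388,30,.1557))
print("div",f(277,220,.1487),f(279,348,.1487))
E
```

```text
far edge [ 0.1029  0.0005 -0.0222] [ 0.1029 -0.0339 -0.0222] [ 0.103   0.0353 -0.0222]
div [ 0.037   0.0006 -0.0153] [-0.0247  0.0015 -0.0153]
```

jog_arm --pt "-0.5 0.14 0 0 0.6" --pt "-0.95 0.27 0 0 0.6" --pt "-0.95 0.27 0 0 0.6" --pt "-0.95 0.27 0 0 0.6" --pt "-0.95 0.27 0 0 0.6" --pt "-0.95 0.27 0 0 0.6" --pt "-0.95 0.27 0 0 0.6" --pt "-0.95 0.27 0 0 0.6" --pt "-0.95 0.27 0 0 0.6" --pt "-0.95 0.27 0 0 0.6" --pt "-0.95 0.27 0 0 0.6" --pt "-0.95 0.27 0 0 0.6"

```text
clock: 8.0
position: [0.4934, -0.0933, 0.1316]
tool_rot: [-3.14, 0.0, 1.25]
force: [0.1, 0.4, -0.6]
grip_width: 0.0691
finger_force: 34.8
```

jog_arm --pt "-0.95 0.27 0 0 0.6" --pt "-0.95 0.27 0 0 0.6" --pt "-0.95 0.27 0 0 0.6" --pt "-0.95 0.27 0 0 0.6" --pt "-0.5 0.14 0 -1 0.6" --pt "0 0 0 -1 0.6" --pt "0 0 0 -1 0.6" --pt "0 0 0 -1 0.6" --pt "0 0 0 -1 0.6" --pt "0 0 0 -1 0.6" --pt "0 0 0 -1 0.6" --pt "0 0 0 -0.14 0.6"

```text
clock: 9.2
position: [0.4876, -0.2257, 0.1315]
tool_rot: [-3.14, -0.001, 1.823]
force: [-0.5, 0.5, -1.5]
grip_width: 0.0693
finger_force: 34.8
```

```bash
python3 go.py .4895 -.225 .035 1.822
```

```text
at current yaw [0.01 0.07 3.22]
at target yaw [0.01 0.07 3.22]
turn 0.02 at [ 0.4876 -0.2257  0.1315] 1.823
```

jog_arm --pt "0 0.07 0.8 0 0.6" --pt "0 0 0.8 0 0.6" --pt "0 0 0.8 0 0.6" --pt "0 0 0.6 0 0.6" --pt "0 0 0.2 0 0.6" --pt "0 0 0 0 0.6"

```text
clock: 9.8
position: [0.4901, -0.2247, 0.0357]
tool_rot: [-3.14, -0.001, 1.821]
force: [-0.0, -0.5, -0.3]
grip_width: 0.0689
finger_force: 34.7
```

```bash
python3 - <<'E'
from h import *
s,f=snap("scene","pics/s1.png"); s2,g=snap("side","pics/d1.png"); 
a=cv2.resize(f["pixels"][130:240,90:240],None,fx=2.6,fy=2.6,interpolation=2);b=cv2.resize(g["pixels"][90:200,280:430],None,fx=2.6,fy=2.6,interpolation=2)
cv2.imwrite("pics/c1.png",np.hstack([a,b])[:,:,::-1])
E
python3 go.py .4895 -.225 .022 1.822
```

```text
at current yaw [ 0.01 -0.05  0.5 ]
at target yaw [ 0.01 -0.05  0.5 ]
turn -0.01 at [ 0.4909 -0.225   0.0369] 1.821
```

View pics/c1.png

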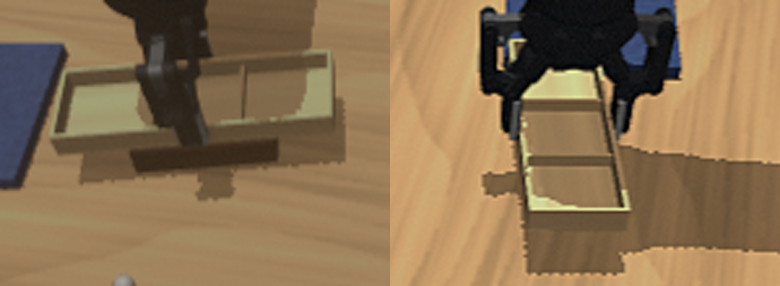

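The crop shows the tray over the riser, with the riser's front face visible at crop (131–279, 140–170). I'll check that face's bottom corners against my riser estimate.

```bash
python3 - <<'E'
from h import *
import pickle
D=pickle.load(open("cams.pkl","rb")); c=D["scene"]
q=[ray(c,90+u/2.6,130+v/2.6,0) for u,v in((135,170),(279,160))]; print(np.round(q,4), np.linalg.norm(q[0]-q[1]))
a=np.radians(14.4); Rr=np.array([[np.cos(a),-np.sin(a)],[np.sin(a),np.cos(a)]])
C=np.array([.4895,-.225])
for l in((.028,-.055),(.028,.055)): 
    P=C+Rr@l; print(P, (proj(c,[*P,0])-[90,130])*2.6,(proj(c,[*P,.024])-[90,130])*2.6)
print(cv2.contourArea) if 0 else None
E
python3 d.py >/dev/null
```

```text
[[ 0.5257 -0.2735  0.    ]
 [ 0.4993 -0.1646  0.    ]] 0.11204068438547747
[ 0.53029827 -0.27130876] [135.57780781 174.83045672] [126.80355409 154.92932183]
[ 0.50294238 -0.16476461] [277.53987634 163.52490273] [272.27771961 143.49639428]
```

jog_arm --pt "0 -0.08 0.2 0 0.6" --pt "0 0 0.2 0 0.6" --pt "0 0 0.08 0 0.6" --pt "0 0 0 0 0.6" --pt "0 0 0 0 0.6"

```text
clock: 10.4
position: [0.4885, -0.2254, 0.0218]
tool_rot: [3.142, 0.0, 1.822]
force: [-0.2, 0.0, -0.1]
grip_width: 0.0694
finger_force: 34.8
```

jog_arm --pt "0 0 0.06 0 0.6" --pt "0 0 0 0 0.6" --pt "0 0 0 0 0.75" --pt "0 0 0 0 0.9" --pt "0 0 0 0 1" --pt "0 0 0 0 1" --pt "0 0 0 0 1" --pt "0 0 -0.5 0 1" --pt "0 0 -1 0 1" --pt "0 0 -1 0 1" --pt "0 0 -1 0 1" --pt "0 0 0 0 1"

```text
clock: 11.6
position: [0.49, -0.226, 0.1294]
tool_rot: [3.137, 0.003, 1.822]
force: [-0.0, 0.0, -0.3]
grip_width: 0.0853
finger_force: 0.0
```

```bash
python3 c.py pics/w4.png '{"c":(.4885,-.2254,.044)}'; python3 tray.py pics/w4.png .044; python3 go.py .457 .0165 .12 1.822
```

```text
[ 0.49   -0.226   0.1294] [3.137e+00 3.000e-03 1.822e+00] [ 0.79  0.59 -0.64  1.9   0.48  0.8   0.14]
c [274. 218.]
(228, 218, 96, 121)
((0.5014246702194214, -0.27504268288612366), (0.07023565471172333, 0.10253812372684479), 14.176599502563477)
at current yaw [8.09 0.96 0.25]
at target yaw [8.09 0.97 0.25]
turn -0.0 at [ 0.4892 -0.2259  0.1275] 1.822
```

View pics/w4.png

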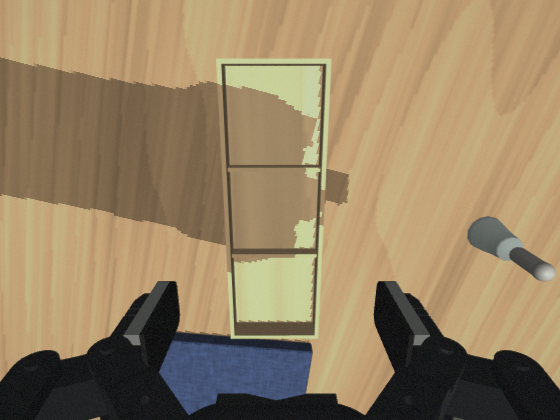

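The wrist view shows the tray level on the riser, outline (218,60), (330,60), (317,338), (232,338).

```bash
python3 - <<'E'
from h import *
import pickle
s,c=pickle.load(open("w.pkl","rb"))
Q=np.array([ray(c,*p,.044)[:2] for p in [(218,60),(330,60),(317,338),(232,338)]])
print(Q.round(4).tolist(),Q.mean(0)); d=(Q[0]+Q[1]-Q[2]-Q[3])/2; print(np.linalg.norm(d),np.arctan2(d[1],d[0]))
E
```

```text
[[0.4308, -0.1349], [0.4966, -0.118], [0.5475, -0.3163], [0.4814, -0.333]] [ 0.48907609 -0.22555691]
0.2045452232355035 1.82153562562697
```

jog_arm --pt "1 0.12 0 0 1" --pt "1 0.12 0 0 1" --pt "1 0.12 0 0 1" --pt "1 0.12 0 0 1" --pt "1 0.12 0 0 1" --pt "1 0.12 0 0 1" --pt "1 0.12 0 0 1" --pt "1 0.12 0 0 1" --pt "0.1 0 0 0 1" --pt "0 0 0 0 1"

```text
clock: 12.65
position: [0.4555, 0.0176, 0.1249]
tool_rot: [-3.141, -0.0, 1.824]
force: [0.3, -1.1, -0.1]
grip_width: 0.0857
finger_force: 0.0
```

```bash
python3 c.py pics/w5.png '{"pot":(.457,.0165,.044)}'; python3 go.py .457 .0165 .12 1.822
python3 - <<'E'
from h import *
import pickle
s,c=pickle.load(open("w.pkl","rb"))
h=cv2.cvtColor(cv2.imread("pics/w5.png"),cv2.COLOR_BGR2HSV)
m=cv2.inRange(h,(0,0,110),(180,50,255)); m[285:]=0
m=cv2.morphologyEx(m,cv2.MORPH_CLOSE,np.ones((3,3)))
for k in sorted(cv2.findContours(m,0,2)[0],key=cv2.contourArea)[-3:]:
    P=np.array([ray(c,*p,.044)[:2] for p in k[:,0].astype(float)],np.float32); print(cv2.boundingRect(k),cv2.minEnclosingCircle(P))
E
```

```text
[0.4555 0.0176 0.1249] [-3.141 -0.     1.824] [ 0.35  0.5  -0.67  2.1   0.48  0.7  -0.38]
pot [278. 224.]
at current yaw [-0.02  0.04  0.16]
at target yaw [-0.02  0.04  0.16]
turn 0.0 at [0.4557 0.0167 0.1249] 1.822
(552, 278, 8, 7) ((0.6664767265319824, 0.024038568139076233), 0.0032575444784015417)
(352, 237, 66, 37) ((0.5372047424316406, 0.013127567246556282), 0.02519133873283863)
(242, 192, 71, 66) ((0.4566008448600769, 0.015051653608679771), 0.024791067466139793)
```

View pics/w5.png

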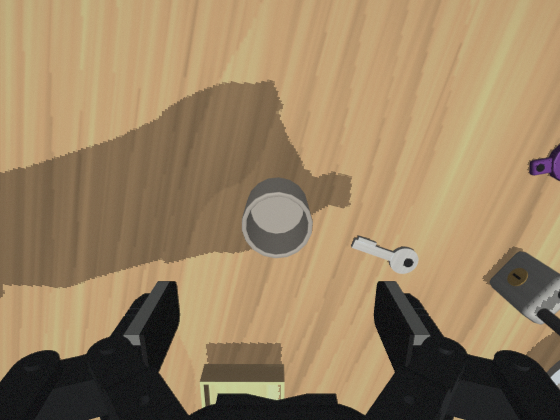

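The wrist view shows the pot centred at (278,224) between the fingers, with the key clear to the right at (352–415,255).

jog_arm --pt "-0.04 0.02 0.9 0 1" --pt "0 0 0.9 0 1" --pt "0 0 0.9 0 1" --pt "0 0 0.6 0 1" --pt "0 0 0.22 0 1" --pt "0 0 0 0 1" --pt "0 0 0 0 0.3" --pt "0 0 0 0 0.3" --pt "0 0 0 0 0.3" --pt "0 0 0 0 0.3" --pt "0 0 0 0 0.3" --pt "0 0 0 0 0.3" --newtons 25

```text
clock: 13.9
position: [0.4573, 0.0158, 0.0205]
tool_rot: [3.14, 0.001, 1.821]
force: [-1.8, -0.5, 12.7]
grip_width: 0.0498
finger_force: 23.7
```

jog_arm --pt "0 0 0 0 0.3" --pt "0 0 -0.5 0 0.3" --pt "0 0 -1 0 0.3" --pt "0 0 -1 0 0.3" --pt "0 0 -1 0 0.3" --pt "0 0 0 0 0.3"

```text
clock: 14.5
position: [0.4584, 0.016, 0.1279]
tool_rot: [3.137, 0.002, 1.821]
force: [0.6, 0.5, -1.8]
grip_width: 0.0499
finger_force: 26.7
```

```bash
python3 go.py .4891 -.2256 .12 1.822
```

```text
at current yaw [-8.05 -1.01  0.26]
at target yaw [-8.05 -1.01  0.26]
turn -0.01 at [0.4584 0.016  0.1279] 1.821
```

jog_arm --pt "-0.6 -0.08 0 0 0.3" --pt "-1 -0.13 0 0 0.3" --pt "-1 -0.13 0 0 0.3" --pt "-1 -0.13 0 0 0.3" --pt "-1 -0.13 0 0 0.3" --pt "-1 -0.13 0 0 0.3" --pt "-1 -0.13 0 0 0.3" --pt "-1 -0.12 0 0 0.3" --pt "-0.45 -0.04 0 0 0.3" --pt "0 0 0 0 0.3" --pt "0 0 0 0 0.3"

```text
clock: 15.6
position: [0.487, -0.2247, 0.1243]
tool_rot: [-3.141, -0.001, 1.822]
force: [-0.4, 0.1, -0.8]
grip_width: 0.0496
finger_force: 26.7
```

```bash
python3 go.py .4891 -.2256 .048 1.822
```

```text
at current yaw [-0.05  0.06  2.54]
at target yaw [-0.05  0.06  2.54]
turn 0.0 at [ 0.487  -0.2247  0.1243] 1.822
```

jog_arm --pt "-0.05 0.06 0.6 0 0.3" --pt "0 0 0.8 0 0.3" --pt "0 0 0.6 0 0.3" --pt "0 0 0.3 0 0.3" --pt "0 0 0.2 0 0.3" --pt "0 0 0.07 0 0.3" --pt "0 0 0 0 0.3" --pt "0 0 0 0 0.3"

```text
clock: 16.4
position: [0.4897, -0.2265, 0.048]
tool_rot: [3.141, 0.001, 1.822]
force: [0.1, 0.3, -0.5]
grip_width: 0.0499
finger_force: 26.7
```

jog_arm --pt "0 0 0.04 0 0.3" --pt "0 0 0 0 0.6" --pt "0 0 0 0 0.75" --pt "0 0 0 0 0.85" --pt "0 0 0 0 0.85" --pt "0 0 -0.3 0 0.85" --pt "0 0 -0.7 0 1" --pt "0 0 -1 0 1" --pt "0 0 -1 0 1" --pt "0 0 -1 0 1" --pt "0 0 -0.3 0 1" --pt "0 0 0 0 1"

```text
clock: 17.6
position: [0.4898, -0.2268, 0.1767]
tool_rot: [3.14, 0.002, 1.822]
force: [-0.3, -0.6, -0.4]
grip_width: 0.0854
finger_force: 0.0
```

```bash
python3 go.py .62 0 .18 1.822;python3 c.py pics/w6.png '{"c":(.489,-.2256,.071)}'
python3 - <<'E'
from h import *
import pickle
s,c=pickle.load(open("w.pkl","rb"))
h=cv2.cvtColor(cv2.imread("pics/w6.png"),cv2.COLOR_BGR2HSV)
m=cv2.inRange(h,(0,0,70),(180,50,255)); m[285:]=0; m[:,:200]=0;m[:,350:]=0
m=cv2.morphologyEx(m,cv2.MORPH_CLOSE,np.ones((3,3)))
for k in sorted(cv2.findContours(m,0,2)[0],key=cv2.contourArea)[-2:]:
    P=np.array([ray(c,*p,.071)[:2] for p in k[:,0].astype(float)],np.float32); print(cv2.boundingRect(k),cv2.minEnclosingCircle(P))
E
```

```text
at current yaw [ 6.25  6.08 -0.11]
at target yaw [ 6.24  6.08 -0.11]
turn -0.0 at [ 0.4898 -0.2268  0.1767] 1.822
[ 0.4898 -0.2268  0.1767] [3.140e+00 2.000e-03 1.822e+00] [ 0.83  0.53 -0.69  1.86  0.42  0.9   0.19]
c [275. 208.]
(302, 70, 5, 44) ((0.48733505606651306, -0.13984014093875885), 0.013900880701839924)
(244, 167, 65, 74) ((0.4884914457798004, -0.22279684245586395), 0.029092086479067802)
```

jog_arm --pt "0.75 0.95 -0.2 0 1" --pt "0.77 0.95 -0.2 0 1" --pt "0.77 0.95 -0.2 0 1" --pt "0.77 0.95 -0.2 0 1" --pt "0.77 0.95 0 0 1" --pt "0.77 0.95 0 0 1" --pt "0.77 0.95 0 0 1" --pt "0.77 0.95 0 0 1" --pt "0 0 0 0 1" --pt "0 0 0 0 1"

```text
clock: 18.65
position: [0.6638, 0.0095, 0.1974]
tool_rot: [-3.139, -0.001, 1.824]
force: [-0.5, -0.9, -0.4]
grip_width: 0.0855
finger_force: 0.0
```

```bash
python3 c.py pics/w7.png '{"keyed body top":(.665,.0085,.05),"combo":(.644,.2,.05)}'
```

```text
[0.6638 0.0095 0.1974] [-3.139e+00 -1.000e-03  1.824e+00] [ 0.31  0.7  -0.67  1.49  0.46  1.11 -0.2 ]
keyed body top [277. 197.]
combo [317. -67.]
```

View pics/w7.png

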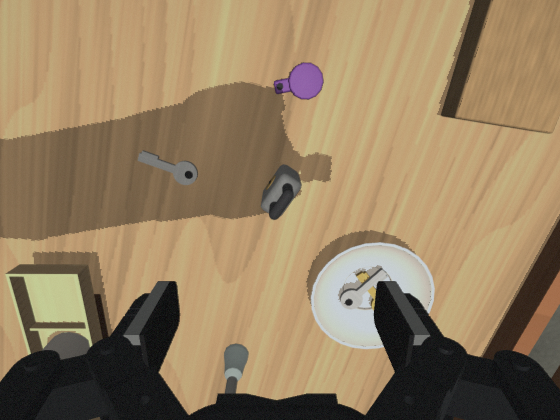

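The wrist view shows the keyed padlock at (281,192), turned about 25–30° from the tool axis. The fob is at (305,82), the key at (170,168) and the bell at (235,360). A zoom will give the padlock's angle.

```bash
python3 - <<'E'
import cv2
im=cv2.imread("pics/w7.png")[150:235,240:325]
im=cv2.convertScaleAbs(im,alpha=1.6); cv2.imwrite("pics/c2.png",cv2.resize(im,None,fx=7,fy=7,interpolation=2))
E
```

```text
(no output)
```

View pics/c2.png

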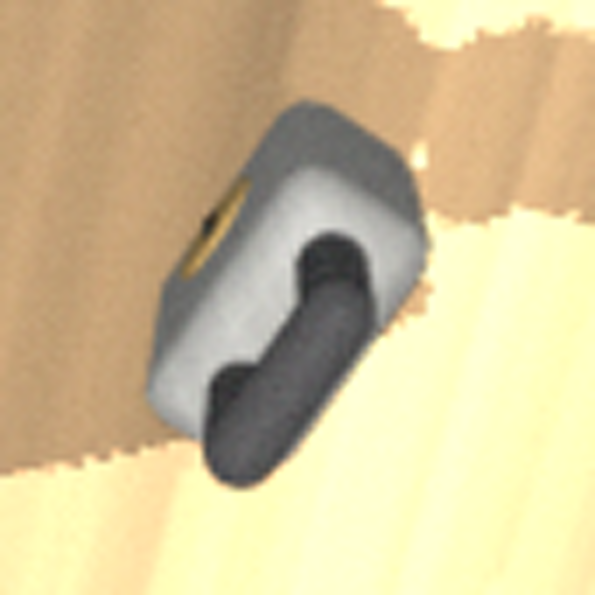

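The zoom shows the top face with corners near crop (300,155), (435,240), (135,393), the shackle parallel to the long edge, and the keyhole on the upper-left face.

```bash
python3 - <<'E'
from h import *
import pickle
s,c=pickle.load(open("w.pkl","rb"))
f=lambda u,v,z:ray(c,240+u/7,150+v/7,z)[:2]
a,b,d=f(300,155,.05),f(435,240,.05),f(135,393,.05)
print("w",np.linalg.norm(a-b),"l",np.linalg.norm(a-d),"ctr",(b+d)/2,"ang long",np.arctan2(*(a-d)[::-1]),"ang short",np.arctan2(*(b-a)[::-1]))
e,g=f(350,300,.073),f(240,465,.073); print("shackle",np.arctan2(*(e-g)[::-1]),(e+g)/2)
E
```

```text
w 0.019876531860943444 l 0.03691995934415417 ctr [0.66730138 0.0102254 ] ang long 1.2295474137648215 ang short -0.3143834641468883
shackle 1.2618099486488332 [0.66866957 0.0091999 ]
```

jog_arm --pt "0 0 0 1 0.6" --pt "0 0 0 1 0.6" --pt "0 0 0 1 0.6" --pt "0 0 0 1 0.6" --pt "0 0 0 1 0.6" --pt "0 0 0 1 0.6" --pt "0 0 0 1 0.6" --pt "0 0 0 0.24 0.6" --pt "0.03 0.1 0 0 0.6" --pt "0 0 0 0 0.6" --pt "0 0 0 0 0.6" --newtons 50

```text
clock: 19.8
position: [0.6674, 0.0082, 0.199]
tool_rot: [-3.141, 0.0, 1.244]
force: [-0.5, -0.4, 0.0]
grip_width: 0.051
finger_force: 0.0
```

```bash
python3 go.py .667 .0095 .022 1.245
```

```text
at current yaw [ 0.03 -0.03  5.9 ]
at target yaw [ 0.03 -0.03  5.9 ]
turn -0.02 at [0.6674 0.0082 0.199 ] 1.244
```

jog_arm --pt "0.03 -0.03 0.8 0 0.6" --pt "0 0 1 0 0.6" --pt "0 0 1 0 0.6" --pt "0 0 1 0 0.6" --pt "0 0 1 0 0.6" --pt "0 0 0.7 0 0.6" --pt "0 0 0.35 0 0.6" --pt "0 0 0 0 0.6" --pt "0 0 0 0 0.6"

```text
clock: 20.7
position: [0.6674, 0.0098, 0.0246]
tool_rot: [3.141, -0.001, 1.243]
force: [0.0, -1.1, 0.9]
grip_width: 0.0513
finger_force: 0.0
```

jog_arm --pt "0 0 0 0 0.4" --pt "0 0 0 0 0.2" --pt "0 0 0 0 0" --pt "0 0 0 0 0" --pt "0 0 0 0 0" --pt "0 0 0 0 0" --pt "0 0 0 0 0"

```text
clock: 21.4
position: [0.6675, 0.0096, 0.0249]
tool_rot: [3.14, -0.0, 1.243]
force: [-0.9, -1.5, 7.1]
grip_width: 0.0212
finger_force: 49.6
```

jog_arm --pt "0 0 -0.5 0 0" --pt "0 0 -1 0 0" --pt "0 0 -1 0 0" --pt "0 0 -1 0 0" --pt "0 0 -1 0 0" --pt "0 0 -0.2 -1 0" --pt "0 0 0 -1 0" --pt "0 0 0 -1 0" --pt "0 0 0 -1 0" --pt "0 0 0 -1 0" --pt "0 0 0 -1 0" --pt "0 0 0 -1 0"

```text
clock: 22.6
position: [0.6669, 0.0096, 0.166]
tool_rot: [3.141, 0.0, 1.806]
force: [0.7, 0.2, -1.4]
grip_width: 0.0208
finger_force: 49.1
```

```bash
python3 go.py .5058 -.2905 .13 1.822
```

```text
at current yaw [-8.47 -7.56  1.2 ]
at target yaw [-8.35 -7.69  1.2 ]
turn -0.2 at [0.6669 0.0096 0.166 ] 1.806
```

jog_arm --pt "-0.2 -0.17 0 -0.2 0" --pt "-0.85 -0.78 0 0 0" --pt "-0.85 -0.78 0 0 0" --pt "-0.85 -0.78 0 0 0" --pt "-0.85 -0.78 0 0 0" --pt "-0.85 -0.78 0 0 0" --pt "-0.85 -0.78 0 0 0" --pt "-0.85 -0.78 0 0 0" --pt "-0.85 -0.78 0 0 0" --pt "-0.85 -0.78 0 0 0" --pt "-0.5 -0.5 0 0 0" --pt "0 0 0 0 0"

```text
clock: 23.8
position: [0.5022, -0.2935, 0.1652]
tool_rot: [-3.14, 0.002, 1.812]
force: [0.7, 1.1, -1.0]
grip_width: 0.0217
finger_force: 49.2
```

```bash
python3 go.py .5058 -.2905 .054 1.822
```

```text
at current yaw [0.07 0.14 3.71]
at target yaw [0.07 0.14 3.71]
turn -0.13 at [ 0.5022 -0.2935  0.1652] 1.812
```

jog_arm --pt "0.06 0.13 0 -0.12 0" --pt "0 0 0.9 0 0" --pt "0 0 0.9 0 0" --pt "0 0 0.9 0 0" --pt "0 0 0.5 0 0" --pt "0 0 0.25 0 0" --pt "0 0 0.15 0 0" --pt "0 0 0 0 0" --pt "0 0 0 0 0"

```text
clock: 24.7
position: [0.5085, -0.2872, 0.0576]
tool_rot: [3.141, 0.001, 1.828]
force: [-0.4, -0.1, -0.0]
grip_width: 0.0211
finger_force: 49.2
```

```bash
python3 go.py .5058 -.2905 .052 1.822; python3 - <<'E'
from workcell import bot
print(bot.observe()["force"])
E
```

```text
at current yaw [-0.08 -0.12  0.19]
at target yaw [-0.08 -0.11  0.19]
turn 0.08 at [ 0.5085 -0.2872  0.0576] 1.828
[-0.42872609 -0.11589242 -0.01274568]
```

jog_arm --pt "-0.07 -0.1 0 0.07 0" --pt "0 0 0.1 0 0" --pt "0 0 0.07 0 0" --pt "0 0 0 0 0" --pt "0 0 0 0 0"

```text
clock: 25.2
position: [0.5056, -0.2902, 0.0519]
tool_rot: [-3.141, 0.001, 1.822]
force: [-2.1, -0.4, 6.7]
grip_width: 0.0212
finger_force: 50.1
```

jog_arm --pt "0 0 -0.04 0 0" --pt "0 0 0 0 0" --pt "0 0 0 0 0.2" --pt "0 0 0 0 0.35" --pt "0 0 0 0 0.45" --pt "0 0 0 0 0.45" --pt "0 0 -0.3 0 0.45" --pt "0 0 -0.8 0 0.45" --pt "0 0 -1 0 0.45" --pt "0 0 -1 0 0.6" --pt "0 0 -1 0 1" --pt "0 0 -0.5 0 1"

```text
clock: 26.4
position: [0.5063, -0.29, 0.1938]
tool_rot: [3.14, 0.002, 1.823]
force: [-0.3, 0.5, 0.1]
grip_width: 0.0777
finger_force: 0.0
```

```bash
python3 go.py .644 .1995 .2 1.822; python3 - <<'E'
from h import *
s,f=snap("scene","pics/s2.png"); s2,g=snap("side","pics/d2.png")
a=cv2.resize(f["pixels"][130:240,90:240],None,fx=2.6,fy=2.6,interpolation=2);b=cv2.resize(g["pixels"][90:200,280:430],None,fx=2.6,fy=2.6,interpolation=2)
cv2.imwrite("pics/c3.png",np.hstack([a,b])[:,:,::-1])
E
```

```text
at current yaw [14.66  8.51 -0.21]
at target yaw [14.66  8.5  -0.21]
turn 0.01 at [ 0.5063 -0.29    0.1938] 1.823
```

jog_arm --pt "0.98 0.57 0 0 1" --pt "0.98 0.57 0 0 1" --pt "0.98 0.57 0 0 1" --pt "0.98 0.57 0 0 1" --pt "0.98 0.57 0 0 1" --pt "0.98 0.57 0 0 1" --pt "0.98 0.57 0 0 1" --pt "0.98 0.57 0 0 1" --pt "0.98 0.57 0 0 1" --pt "0.98 0.57 0 0 1" --pt "0.98 0.57 0 0 1" --pt "0.98 0.57 0 0 1"

```text
clock: 27.7
position: [0.6162, 0.1042, 0.1897]
tool_rot: [-3.14, -0.0, 1.823]
force: [0.1, -0.3, 0.5]
grip_width: 0.0855
finger_force: 0.0
```

jog_arm --pt "0.98 0.57 0 0 1" --pt "0.98 0.57 0 0 1" --pt "0.9 0.5 0 0 1" --pt "0 0 0 0 1" --pt "0 0 0 0 1"

```text
clock: 28.2
position: [0.6421, 0.1988, 0.1895]
tool_rot: [-3.14, 0.0, 1.824]
force: [0.8, -0.7, -0.1]
grip_width: 0.0854
finger_force: 0.0
```

```bash
python3 c.py pics/w8.png '{"combo":(.644,.1995,.05)}'; python3 - <<'E'
from h import *
import pickle
s,c=pickle.load(open("w.pkl","rb")); u,v=proj(c,(.644,.1995,.05)).round().astype(int); print(u-42,v-42)
im=cv2.imread("pics/w8.png")[v-42:v+43,u-42:u+43]
im=cv2.resize(cv2.convertScaleAbs(im,alpha=1.3),None,fx=7,fy=7,interpolation=2)[:,:]
st=cv2.imread("pics/c3.png"); st=cv2.resize(st[:,:390],None,fx=.5,fy=.5),cv2.resize(st[:,390:],None,fx=.5,fy=.5)
side=np.zeros((595,195,3),np.uint8); side[:143]=st[0]; side[150:293]=st[1]
cv2.imwrite("pics/c4.png",np.hstack([im,side]))
E
```

```text
[0.6421 0.1988 0.1895] [-3.14   0.     1.824] [ 0.03  0.72 -0.69  1.48  0.49  1.12 -0.5 ]
combo [279. 197.]
237 155
```

View pics/c4.png

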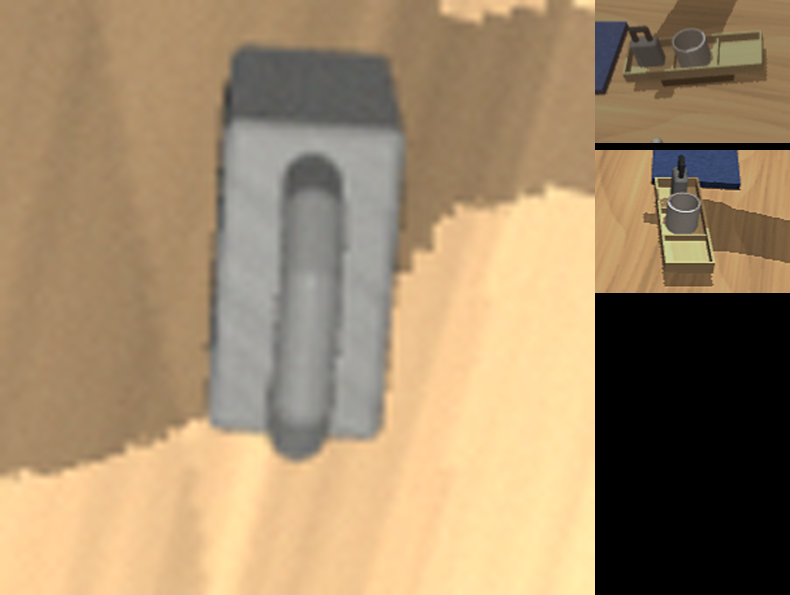

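The zoom shows the combo padlock's top face with corners (225,120), (405,128), (383,438), (210,425), almost aligned with the tool. The inset shows the pot and the keyed padlock standing well in the level tray.

```bash
python3 - <<'E'
from h import *
import pickle
s,c=pickle.load(open("w.pkl","rb"))
Q=np.array([ray(c,237+u/7,155+v/7,.05)[:2] for u,v in((225,120),(405,128),(383,438),(210,425))])
d=(Q[0]+Q[1]-Q[2]-Q[3])/2; e=(Q[1]+Q[2]-Q[0]-Q[3])/2
print(Q.mean(0),np.linalg.norm(d),np.linalg.norm(e),np.arctan2(d[1],d[0]),np.arctan2(e[1],e[0])+np.pi/2)
E
python3 go.py .643 .199 .022 1.77
```

```text
[0.64508605 0.20189959] 0.03892635310390519 0.021503633484739097 1.770558727759185 1.7621504625263082
at current yaw [0.03 0.03 5.59]
at target yaw [0.04 0.03 5.59]
turn 0.66 at [0.6423 0.1977 0.1898] 1.823
```

jog_arm --pt "0 0 0 0.7 0.6" --pt "0.08 0.09 0.5 0 0.6" --pt "0 0 0.8 0 0.6" --pt "0 0 1 0 0.6" --pt "0 0 1 0 0.6" --pt "0 0 1 0 0.6" --pt "0 0 0.7 0 0.6" --pt "0 0 0.45 0 0.6" --pt "0 0 0 0 0.6" --pt "0 0 0 0 0.6"

```text
clock: 29.25
position: [0.645, 0.2011, 0.0277]
tool_rot: [3.141, -0.0, 1.767]
force: [-0.7, 0.4, 0.5]
grip_width: 0.051
finger_force: 0.0
```

jog_arm --pt "0 0 0 0 0.4" --pt "0 0 0 0 0.2" --pt "0 0 0 0 0" --pt "0 0 0 0 0" --pt "0 0 0 0 0" --pt "0 0 0 0 0" --pt "0 0 0 0 0"

```text
clock: 29.95
position: [0.6454, 0.2014, 0.0284]
tool_rot: [3.14, -0.0, 1.767]
force: [-1.3, -1.2, 6.3]
grip_width: 0.0212
finger_force: 48.8
```

jog_arm --pt "0 0 -0.5 0 0" --pt "0 0 -1 0 0" --pt "0 0 -1 0 0" --pt "0 0 -1 0 0" --pt "0 0 -1 0 0" --pt "0 0 -0.3 -0.7 0" --pt "0 0 0 0 0"

```text
clock: 30.65
position: [0.6455, 0.2015, 0.1742]
tool_rot: [3.138, -0.0, 1.824]
force: [0.1, -0.0, -1.5]
grip_width: 0.0212
finger_force: 49.4
```

```bash
python3 go.py .4724 -.1607 .056 1.822
```

```text
at current yaw [-10.24  -8.61   3.94]
at target yaw [-10.26  -8.59   3.94]
turn 0.02 at [0.6455 0.2015 0.1742] 1.824
```

jog_arm --pt "-0.4 -0.34 0 0 0" --pt "-0.96 -0.81 0 0 0" --pt "-0.96 -0.81 0 0 0" --pt "-0.96 -0.81 0 0 0" --pt "-0.96 -0.81 0 0 0" --pt "-0.96 -0.81 0 0 0" --pt "-0.96 -0.81 0 0 0" --pt "-0.96 -0.81 0 0 0" --pt "-0.96 -0.81 0 0 0" --pt "-0.96 -0.81 0 0 0" --pt "-0.96 -0.81 0 0 0" --pt "-0.25 -0.16 0 0 0"

```text
clock: 31.85
position: [0.4692, -0.1646, 0.1708]
tool_rot: [-3.139, 0.001, 1.817]
force: [-0.1, 0.0, -1.9]
grip_width: 0.021
finger_force: 49.3
```

jog_arm --pt "0 0 0 0 0" --pt "0 0 0.8 0 0" --pt "0 0 0.8 0 0" --pt "0 0 0.8 0 0" --pt "0 0 0.5 0 0" --pt "0 0 0.3 0 0" --pt "0 0 0.2 0 0" --pt "0 0 0 0 0" --pt "0 0 0 0 0"

```text
clock: 32.75
position: [0.4721, -0.1609, 0.0699]
tool_rot: [3.141, 0.0, 1.823]
force: [0.2, 1.0, -0.8]
grip_width: 0.0207
finger_force: 49.4
```

```bash
python3 go.py .4724 -.1607 .056 1.822
```

```text
at current yaw [0.   0.01 0.46]
at target yaw [0.   0.01 0.46]
turn 0.01 at [ 0.4721 -0.1609  0.0699] 1.823
```

jog_arm --pt "0 0 0.25 0 0" --pt "0 0 0.1 0 0" --pt "0 0 0.08 0 0" --pt "0 0 0 0 0" --pt "0 0 0 0 0"

```text
clock: 33.25
position: [0.4717, -0.1609, 0.0564]
tool_rot: [-3.142, -0.0, 1.823]
force: [-0.4, 0.3, -1.1]
grip_width: 0.0212
finger_force: 49.4
```

jog_arm --pt "0 0 0.04 0 0" --pt "0 0 0 0 0" --pt "0 0 0 0 0"

```text
clock: 33.55
position: [0.4718, -0.161, 0.0554]
tool_rot: [3.141, 0.0, 1.823]
force: [-0.4, -0.6, 4.8]
grip_width: 0.0209
finger_force: 49.9
```

jog_arm --pt "0 0 -0.03 0 0" --pt "0 0 0 0 0" --pt "0 0 0 0 0.2" --pt "0 0 0 0 0.35" --pt "0 0 0 0 0.45" --pt "0 0 0 0 0.45" --pt "0 0 -0.3 0 0.45" --pt "0 0 -0.8 0 0.45" --pt "0 0 -1 0 0.45" --pt "0 0 -1 0 0.6" --pt "0 0 -1 0 1" --pt "0 0 -0.5 0 1"

```text
clock: 34.75
position: [0.4722, -0.1608, 0.197]
tool_rot: [3.139, 0.001, 1.823]
force: [0.2, 0.2, -0.6]
grip_width: 0.0778
finger_force: 0.0
```

```bash
python3 go.py .667 -.2035 .2 1.822
```

```text
at current yaw [-3.    5.93 -0.1 ]
at target yaw [-2.99  5.94 -0.1 ]
turn 0.01 at [ 0.4722 -0.1608  0.197 ] 1.823
```

jog_arm --pt "-0.5 0.98 0 0 1" --pt "-0.5 0.98 0 0 1" --pt "-0.5 0.98 0 0 1" --pt "-0.5 0.98 0 0 1" --pt "-0.5 0.98 0 0 1" --pt "-0.5 0.98 0 0 1" --pt "0 0 0 0 1" --pt "0 0 0 0 1" --pt "0 0 0 0 1"

```text
clock: 35.65
position: [0.6642, -0.2039, 0.1945]
tool_rot: [-3.141, -0.0, 1.823]
force: [-0.6, -0.4, 0.0]
grip_width: 0.0854
finger_force: 0.0
```

```bash
python3 c.py pics/w9.png '{"belltop":(.667,-.2035,.075),"shoulder":(.667,-.2035,.042),"base":(.667,-.2035,0)}'; python3 - <<'E'
from h import *
s,f=snap("scene","pics/s3.png"); s2,g=snap("side","pics/d3.png")
a=cv2.resize(f["pixels"][110:220,80:230],None,fx=2.6,fy=2.6,interpolation=2)
b=cv2.imread("pics/w9.png")[120:290,190:370,::-1]; b=cv2.resize(b,None,fx=2.2,fy=2.2,interpolation=2)
o=np.zeros((374,390+396,3),np.uint8); o[:286,:390]=a; o[:,390:]=b
cv2.imwrite("pics/c5.png",o[:,:,::-1])
E
```

```text
[ 0.6642 -0.2039  0.1945] [-3.141 -0.     1.823] [ 0.6   0.75 -0.67  1.4   0.48  1.16  0.12]
belltop [280. 205.]
shoulder [279. 194.]
base [279. 182.]
```

View pics/c5.png

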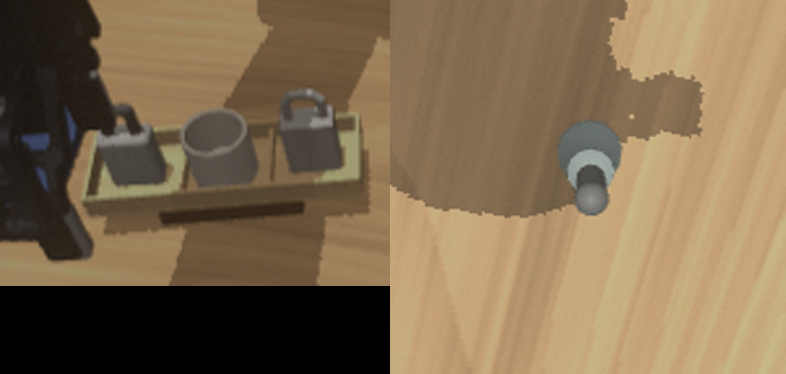

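Left crop: both padlocks upright with the pot between them in a level tray. Right crop: bell upright, handle top at crop (591,197), i.e. pixel (281,209), body at (280,187).

```bash
python3 - <<'E'
from h import *
import pickle
s,c=pickle.load(open("w.pkl","rb"))
print(ray(c,281.4,209.5,.069),ray(c,280.5,188,.01))
E
python3 go.py .667 -.205 .043 1.822
```

```text
[ 0.66992211 -0.20861685  0.069     ] [ 0.66923259 -0.20625633  0.01      ]
at current yaw [-0.05  0.08  5.06]
at target yaw [-0.05  0.08  5.06]
turn 0.01 at [ 0.6644 -0.2042  0.1947] 1.823
```

jog_arm --pt "-0.13 0.12 0.4 0 0.5" --pt "0 0 0.8 0 0.5" --pt "0 0 0.9 0 0.5" --pt "0 0 0.9 0 0.5" --pt "0 0 0.9 0 0.5" --pt "0 0 0.6 0 0.5" --pt "0 0 0.4 0 0.5" --pt "0 0 0 0 0.5" --pt "0 0 0 0 0.5" --newtons 25

```text
clock: 36.7
position: [0.6698, -0.207, 0.0478]
tool_rot: [3.141, 0.0, 1.823]
force: [-0.1, 0.1, 0.6]
grip_width: 0.0424
finger_force: 0.0
```

jog_arm --pt "0 0 0 0 0.35" --pt "0 0 0 0 0.2" --pt "0 0 0 0 0" --pt "0 0 0 0 0" --pt "0 0 0 0 0" --pt "0 0 0 0 0" --pt "0 0 0 0 0"

```text
clock: 37.4
position: [0.6698, -0.2071, 0.0479]
tool_rot: [3.141, 0.001, 1.823]
force: [-1.6, -0.5, 6.3]
grip_width: 0.011
finger_force: 25.3
```

jog_arm --pt "0 0 -0.5 0 0" --pt "0 0 -1 0 0" --pt "0 0 -1 0 0" --pt "0 0 -1 0 0" --pt "0 0 -1 0 0" --pt "0 0 -0.6 0 0" --pt "0 0 0 0 0" --pt "0 0 0 0 0"

```text
clock: 38.2
position: [0.6693, -0.2071, 0.2007]
tool_rot: [3.141, 0.0, 1.823]
force: [-0.1, -0.2, -1.0]
grip_width: 0.0108
finger_force: 24.7
```

```bash
python3 go.py .4895 -.2263 .08 1.822; python3 - <<'E'
from h import *
import pickle
D=pickle.load(open("cams.pkl","rb"))
for n,fn in(("scene","pics/s2.png"),("side","pics/d2.png")):
    c=D[n]; h=cv2.cvtColor(cv2.imread(fn),cv2.COLOR_BGR2HSV); u,v=proj(c,(.4895,-.2263,.071)).astype(int)
    m=cv2.inRange(h,(0,0,60),(180,60,255)); w=np.zeros_like(m); w[v-14:v+25,u-18:u+19]=m[v-14:v+25,u-18:u+19]
    k=max(cv2.findContours(w,0,2)[0],key=cv2.contourArea); x,y,W,H=cv2.boundingRect(k); print(n,(u,v),(x,y,W,H),proj(c,(.4895,-.2263,.049)))
E
```

```text
at current yaw [ 0.87 -5.96  4.02]
at target yaw [ 0.87 -5.96  4.02]
turn 0.01 at [ 0.6693 -0.2071  0.2007] 1.823
scene (np.int64(161), np.int64(160)) (149, 152, 29, 30) [164.30354909 168.35908744]
side (np.int64(347), np.int64(130)) (334, 116, 28, 39) [346.10437737 139.18168217]
```

jog_arm --pt "0.06 -0.4 0 0 0" --pt "0.13 -0.9 0 0 0" --pt "0.13 -0.9 0 0 0" --pt "0.13 -0.9 0 0 0" --pt "0.13 -0.9 0 0 0" --pt "0.13 -0.9 0 0 0" --pt "0.13 -0.9 0 0 0" --pt "0.03 -0.16 0 0 0" --pt "0 0 0 0 0" --pt "0 0 0 0 0"

```text
clock: 39.2
position: [0.4904, -0.226, 0.1999]
tool_rot: [3.141, -0.0, 1.823]
force: [0.1, -0.7, 0.2]
grip_width: 0.0106
finger_force: 24.7
```

```bash
python3 go.py .4895 -.2263 .08 1.822; python3 c.py pics/w10.png '{"potrim":(.4895,-.2263,.071)}'
python3 - <<'E'
from h import *
f=cv2.imread("pics/w10.png")[100:320,150:410]
s,g=snap("scene","pics/s4.png")
a=cv2.resize(f,None,fx=2,fy=2); b=cv2.resize(g["pixels"][90:220,100:220,::-1],None,fx=2.2,fy=2.2)
o=np.zeros((440,520+b.shape[1],3),np.uint8); o[:,:520]=a;o[:b.shape[0],520:]=b
cv2.imwrite("pics/c6.png",o)
E
```

```text
at current yaw [-0.   -0.03  4.  ]
at target yaw [-0.   -0.03  4.  ]
turn 0.01 at [ 0.4904 -0.226   0.1999] 1.823
[ 0.4904 -0.226   0.1999] [ 3.141 -0.     1.823] [ 0.86  0.51 -0.74  1.83  0.42  0.96  0.19]
potrim [275. 201.]
```

View pics/c6.png

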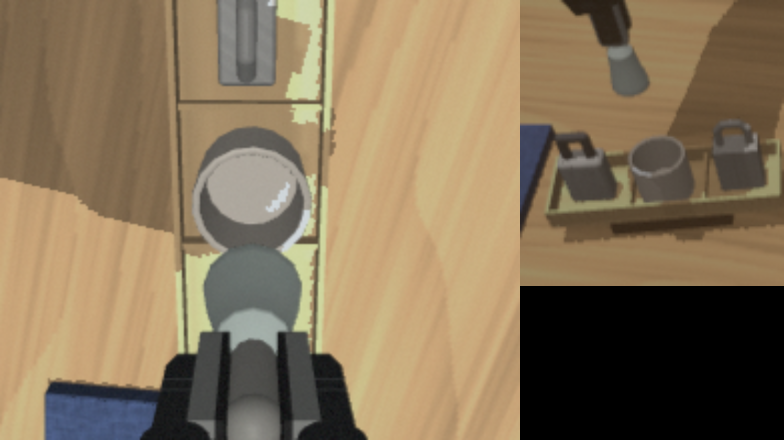

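The last picture shows the pot rim centred at pixel (276,201), against a predicted (275,201), and the bell hanging straight. So I lower it.

jog_arm --pt "0 0 0.4 0 0" --pt "0 0 0.8 0 0" --pt "0 0 0.8 0 0" --pt "0 0 0.7 0 0" --pt "0 0 0.5 0 0" --pt "0 0 0.3 0 0" --pt "0 0 0.2 0 0" --pt "0 0 0.15 0 0" --pt "0 0 0 0 0" --pt "0 0 0 0 0"

```text
clock: 40.3
position: [0.49, -0.2264, 0.0851]
tool_rot: [3.141, 0.0, 1.823]
force: [0.1, -0.3, -0.9]
grip_width: 0.011
finger_force: 24.7
```

jog_arm --pt "0 0 0.07 0 0" --pt "0 0 0.06 0 0" --pt "0 0 0 0 0" --pt "0 0 0 0 0"

```text
clock: 40.7
position: [0.4897, -0.2263, 0.0807]
tool_rot: [3.142, -0.0, 1.823]
force: [-0.6, 0.2, -0.5]
grip_width: 0.0108
finger_force: 24.7
```

jog_arm --pt "0 0 0.04 0 0" --pt "0 0 0 0 0" --pt "0 0 0 0 0"

```text
clock: 41.0
position: [0.4899, -0.2264, 0.0799]
tool_rot: [3.141, 0.001, 1.823]
force: [-2.6, 1.2, 7.8]
grip_width: 0.0108
finger_force: 25.5
```

jog_arm --pt "0 0 -0.02 0 0" --pt "0 0 0 0 0" --pt "0 0 0 0 0.15" --pt "0 0 0 0 0.3" --pt "0 0 0 0 0.4" --pt "0 0 0 0 0.4" --pt "0 0 0 0 0.4" --pt "0 0 -0.4 0 0.4" --pt "0 0 -1 0 0.4" --pt "0 0 -1 0 0.4" --pt "0 0 -1 0 0.4" --pt "0 0 -1 0 0.4"

```text
clock: 42.2
position: [0.4896, -0.226, 0.2142]
tool_rot: [3.141, 0.0, 1.823]
force: [0.1, -0.4, -0.9]
grip_width: 0.0341
finger_force: 0.0
```

jog_arm --pt "0.3 -0.9 -0.3 0 0.4" --pt "0.3 -0.9 -0.3 0 0.4" --pt "0 0 0 0 0.4" --pt "0 0 0 0 0.4" --pt "0 0 0 0 0.4"

```text
clock: 42.7
position: [0.4334, -0.2222, 0.2304]
tool_rot: [3.141, 0.0, 1.823]
force: [-0.3, 1.3, -0.5]
grip_width: 0.0342
finger_force: 0.0
```

```bash
python3 - <<'E'
from h import *
import pickle
D=pickle.load(open("cams.pkl","rb")); 
for n,fn in(("scene","pics/s5.png"),("side","pics/d5.png")):
    s,f=snap(n,fn); c=D[n]; ref="pics/s2.png" if n=="scene" else "pics/d2.png"
    im=f["pixels"].astype(int); r=cv2.imread(ref)[:,:,::-1].astype(int)
    d=(np.abs(im-r).sum(2)>70)
    for nm,P in(("belltop",(.4895,-.2263,.104)),("keyed",(.5058,-.2905,.1)),("combo",(.4724,-.1607,.1)),("traytip",(.4635,-.126,.044)),("key",(.558,-.002,.004)),("fob",(.667,.109,.008))):
        u,v=proj(c,P).round().astype(int); print(n,nm,u,v,im[v-2:v+3,u-2:u+3].mean((0,1)).round(),r[v-2:v+3,u-2:u+3].mean((0,1)).round())
    # tray bounding rect vs model
    h=cv2.cvtColor(f["pixels"],cv2.COLOR_RGB2HSV); m=cv2.inRange(h,(24,60,60),(36,255,255)); k=np.argwhere(m); print("tray px",k.min(0),k.max(0))
E
```

```text
scene belltop 157 148 [132. 124. 115.] [100.  79.  54.]
scene keyed 122 152 [78. 69. 61.] [67. 57. 47.]
scene combo 194 147 [110. 100.  89.] [145. 116.  81.]
scene traytip 217 166 [136. 127.  91.] [139. 129.  93.]
scene key 271 223 [143. 134. 124.] [144. 135. 126.]
scene fob 325 281 [101.  63. 107.] [103.  64. 109.]
tray px [ 19 112] [346 481]
side belltop 349 116 [149. 146. 139.] [81. 77. 72.]
side keyed 346 98 [65. 63. 65.] [41. 40. 42.]
side combo 353 140 [120. 116. 112.] [99. 93. 86.]
side traytip 352 177 [124. 111.  79.] [139. 126.  87.]
side key 286 230 [160. 154. 146.] [160. 154. 147.]
side fob 205 265 [104.  53. 129.] [104.  53. 129.]
tray px [111 173] [322 556]
```

Both views show the bell top, both padlocks and the tray end at the pixels predicted for a finished stack. The key and fob haven't moved, so I'm handing in.

```bash
python3 -c "
from workcell import bot
print(bot.job_done())"
```

```text
the job is handed in; nothing more can be done
None
```

I packed the stack in the order asked and handed it in at about 43 s: tray on the riser, pot in the middle pocket, one padlock upright in each end pocket, and the bell standing in the pot. The key and fob are where they were. I checked the finished stack by pixel colours in the scene and side views, not by eye, and the hand-in returned no verdict.

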